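# Third hand at the typewriter bench: press the typebar guide to the sprung fence

### The job

Pick up the chrome typebar guide, gripping it lightly (no more than about 20 N), and set it down flat on the green jig bed between the two brass cheeks with its flange flat against the sprung fence. Press it squarely against the fence with about 10 N, so that the pointer stands in the middle of the green part of the scale, never hard enough to drive the fence to its end stop, and keep that push steady for at least three seconds so the mechanic can drive the screws. Finish while still holding and pressing it (do not let go), and leave the other things on the desk undisturbed.

Things in the scene. Friction and masses are not known exactly. Their poses are not given: they have to be found in the camera images.
- guide: loose chrome typebar guide, about 180 g, 64 mm long (x), 48 mm high. Front (+x): flange 44 wide (y), 36 high, 6 thick, its face at x = +32 mm. Behind it an upright web 16 mm thick (y), x -32 to +26 mm, top at 48 mm: the place to grip, across its thickness, from above. Under it a foot 32 wide, 6 high. Origin: centre of underside, at first on the desk; z up
- flange_face (a point): centre of the flange's front face on the guide, 32 mm ahead of its origin and 18 mm up. The thin chrome spoils if squeezed with more than 30 N a finger; a grip of 12 to 20 N holds it against the 10 N push
- jig: jig fixed to the desk: green bed plate 190 (x) x 110 mm, x -85 to +105 mm, its top 12 mm above the desk. Two brass cheeks 8 mm high on it, x -75 to +15 mm, inner sides at y = +30 and -30 mm. Origin: on the desk under the middle of the bay; x points in the pressing direction, into the fence, whose face is at x = +30 mm at rest; z up
- bay (a point): where the guide's origin lies when its flange just touches the unpressed fence: jig x = -2, y = 0, z = 12 mm (bed top). The guide's x axis is then parallel to the jig's
- scale (a point): middle of the scale on the fixed dark steel spring housing behind the fence, at jig x = 84 mm, 58 mm above the desk; housing x 68 to 100 mm, 84 mm wide. Painted white, then green, then red towards +x. The pointer above it, the jig's highest part, reaches 64 mm above the desk
- fence_face (a point): the sprung aluminium fence plate, 70 mm wide, 8 mm thick, from 14 to 60 mm above the desk, sliding along the jig's x; it carries a black-tipped pointer that lies over the scale. This point: centre of the face that is pressed, 36 mm above the desk.
- fence (a joint): how far the fence plate has been pushed in along the jig's x, in m: 0 at rest, end stop at 0.020. A spring without preload pushes back 1 N for every mm (1000 N/m), so 0.010 is a push of 10 N. The pointer enters the green at 0.006 and leaves it at 0.014.
- rocker: nickel escapement rocker, 50 mm long, 14 mm high, loose bystander; origin under its middle
- feed_roll: black rubber feed roll standing on end, 32 mm across, 51 mm high, loose bystander; origin under its middle
- screw_tin: round brass tin of screws, 68 mm across, 28 mm high, loose bystander; origin under its middle
- bending_iron: bending iron with a wooden handle, 225 mm long, 26 mm high, lying along its x, loose bystander; origin on the desk near its middle
- oil_can: copper oil can with a spout, 70 mm across, 120 mm high, loose bystander; origin under its middle
Not all that is in view belongs to the job. Several things look just like the jig: the one meant starts nearest to the robot's base.

How it is judged (in metres and radians):
On the way, in this order (a step that is already met when the one before it is completed fails the run):
1. the guide is lifted off the desk in the fingers (height (world z) of guide above 0.02 m and contact force between the fingers and guide above 1 N), for 0.2 s.
2. the guide is seated in the jig and pressed against the fence with 6 to 14 N for 2 s on end (contact force between guide and fence between 6 and 14 N and z of guide in the frame of jig between 0.009 and 0.017 m and y of guide in the frame of jig between -0.01 and 0.01 m and x of guide in the frame of jig below 0.021 m and angle between the x axis of guide and the x axis of jig, either way round below 0.12 rad and angle between guide's own z axis and vertical below 0.12 rad and distance between flange_face and fence_face below 0.02 m and contact force between the fingers and guide above 1 N), for 2 s.
At the end, for the whole second after the job is handed in: Still held in the jig: flange against the fence with 6 to 14 N, guide within 5 mm of the bed, within 10 mm of the jig's centre line, square to the fence and upright within 0.12 rad, at rest; bystanders within 20 mm of where they were (all of step 2 and linear speed of guide below 0.01 m/s and distance of each of rocker, feed_roll, screw_tin, bending_iron, oil_can from where it was at the start of the episode below 0.02 m); the arm keeps its last pose, push and grip.
It fails at once if the fence is pressed with more than 20 N (driven to its stop) (contact force between guide and fence above 20 N).
It fails at once if the guide is squeezed with more than 30 N a finger (60 N over both) (contact force between the fingers and guide above 60 N).
It fails at once if another thing on the desk is disturbed (moved more than 20 mm) (distance of any of rocker, feed_roll, screw_tin, bending_iron, oil_can from where it was at the start of the episode above 0.02 m).
It also fails if it takes over 51 s, if anything falls off the work surface, if the arm or the gripper's body presses on something with over 40 N, if the wrist force passes 120 N, or if a joint passes its speed limit or range.

### The arm

A 7-joint arm with a two-finger parallel gripper is mounted at the origin on the work surface. World frame = base frame: x ahead of the robot, y to its left, z up, the work surface at z = 0. Lengths are in mm, angles in rad, forces in N, time in s.
With the tool pointing down it reaches from about 350 to 900 mm from the base axis. Payload 19.9 kg.
Tool frame: the origin (TCP) lies between the finger pads; the fingertips stand 25 mm ahead of it and the grasp point (between the pads) lies 6 mm ahead of it; z points along the fingers, y is the direction in which the jaws open and shut (so a half turn about z gives the same grasp; the last joint's range is limited). The gripper opens to 94 mm and grips with 3 to 60 N. Pads are 16 mm wide; open, the fingers measure 119 mm over their backs; the gripper's body (75 mm by 177 mm) begins 78 mm behind the grasp point.
Start: joints at [1.296, 0.417, -0.01, 1.614, 0.005, 1.111, -0.053], TCP at [144.794, -607.977, 230.425] pointing down, gripper open.
Joint ranges: [-2.81, 2.81], [-0.39, 2.02], [-1.27, 1.25], [0.06, 2.57], [-1.19, 4.33], [0.19, 2], [-2.82, 2.82]. Speed limits (rad/s): [1.89, 1.89, 2.39, 2.39, 3.01, 3.01, 3.01].

### API

Orientations are given as a 3x3 rotation matrix whose columns are the frame's x, y, z axes.
In Python, from station import status, vision, ticket gives the robot as it stands.
- The arm moves only by the tool send_rows, never from a script. Its argument "motion" is one flat list of numbers, 7 for each row, row after row: the shift along the world's x, y, z in m, then the turn, a rotation vector about the world's x, y, z in rad, then the closure, from -1 (fully open) to 1 (shut). In form: [x, y, z, ax, ay, az, grip, x, y, z, ax, ay, az, grip, ...]. A call has 1 to 20 rows; each row shifts and turns the commanded pose from where the row before left it; what a row does not reach is not made up. A row lasts 1/8 s, in which the tool goes at most 62.5 mm and 10.7 degrees, less where a joint would pass 70% of its speed; a pose out of reach is approached as far as the arm can. A call with a gripper value outside its range is refused whole. The fingers move at their own pace and stop on an object; "force" is the grip in N (left out, the last holds). Time passes only in rows, so rows that do not move let the fingers close. It gives the time, the measured TCP pose, the force and the opening at its end, in the units of the state.
- status.get_obs(): the state, without advancing time (a new reading comes with each control period).
- vision.camera(name): name is "side" or "top" or "wrist"; returns a dict with "color" (420x560x3 uint8, red, green, blue), "range_z" (420x560 float32, mm along the optical axis (not along the pixel's ray), 0 where there is no reading), "fx", "fy", "cx", "cy" (pixels), "world_to_cam" (4x4, takes a point from world to camera coordinates); the wrist camera has in their place "tool_from_camera" (4x4, takes a point from camera to tool coordinates, whose origin is the TCP and whose axes are the flange's). Camera axes: x right, y up, looking along -z (the intrinsics and any distortion apply to the point x, -y, -z); pixel columns grow to the right and rows downward; lengths in mm; the calibration is good to about 2 mm. A picture is of the moment at which its call begins: read the wrist's pose just before it.
- ticket.sign_off(): hands the job in, once; it reports no verdict.
The state is a dict: "t": time; "joint_positions": joint angles; "qvel": joint speeds; "joint_efforts": joint torques, N m; "position": TCP position; "orientation": TCP orientation; "ft_force": force on the tool from outside, world axes, zero at the start; "torque": the same for the moment, N m; "opening": opening from 0.0 (shut) to 1.0 (fully open).
Only numpy, scipy, OpenCV 4.12 (cv2) and the standard library are available. Lean on these libraries where they do the work, as an engineer would, in place of code of your own. Each camera call takes 0.05 s, during which the arm holds its last target. There are 200 camera calls.

## Working session

There is one attempt and no reset: what is moved stays moved. The work goes in short steps, Python scripts to look and compute and a tool call to move; the robot and the scene stay as the last step left them, time stands still between calls to the robot, and variables do not carry over. Pictures are saved under pics/ and viewed, about 8 in all and at most 12, crops included, and the job is handed in when it is done.

Besides the shell and the picture viewer there is one more tool, called after ">>>" as name(argument=value, ...) on one line, values as JSON. send_rows: Moves the arm, as the interface text tells. Its arguments: {"type":"object","properties":{"motion":{"type":"array","items":{"type":"number"}},"force":{"type":"number"}},"required":["motion"]}

```bash
mkdir -p pics; cat > h.py <<'E'
import numpy as np, cv2
from station import status, vision, ticket
def shot(n,fn=None):
    o=status.get_obs(); c=vision.camera(n)
    if n=='wrist':
        T=np.eye(4); T[:3,:3]=o['orientation']; T[:3,3]=o['position']
        W=T@np.array(c['tool_from_camera'])
    else: W=np.linalg.inv(np.array(c['world_to_cam']))
    c['W']=W
    if fn: cv2.imwrite('pics/'+fn,c['color'][:,:,::-1])
    return c
def cloud(c):
    z=c['range_z']; v,u=np.mgrid[:420,:560]
    P=np.stack([(u-c['cx'])/c['fx']*z,-(v-c['cy'])/c['fy']*z,-z,np.ones_like(z)],-1)@c['W'].T
    P=P[...,:3]; P[z==0]=np.nan; return P
E
python3 - <<'E'
from h import *
a=shot('top');b=shot('side')
np.savez('s.npz',tp=cloud(a),sp=cloud(b),tc=a['color'],sc=b['color'])
cv2.imwrite('pics/a.png',cv2.resize(a['color'][:,:,::-1],(800,600)))
cv2.imwrite('pics/b.png',b['color'][:,:,::-1])
print(status.get_obs(),[k for k in a], a['W'].round(2))
E
```

```text
{'t': 0.1, 'joint_positions': array([ 1.29549805,  0.41790435, -0.01031937,  1.61408881,  0.00469575,
        1.11064805, -0.05297576]), 'qvel': array([ 0.00018285, -0.00203881,  0.00105094, -0.00219904,  0.000519  ,
        0.00043077,  0.0002415 ]), 'joint_efforts': array([ 2.84938891e-03, -8.52586484e+01,  6.40490893e-01, -4.26700366e+01,
       -4.88245126e-02,  1.63465849e-02, -6.80172343e-05]), 'position': array([ 144.73324144, -607.71720445,  229.90451181]), 'orientation': array([[ 9.72782968e-01,  2.31717941e-01, -3.06296097e-04],
       [ 2.31718133e-01, -9.72782479e-01,  9.77744060e-04],
       [-7.13986359e-05, -1.02210713e-03, -9.99999475e-01]]), 'ft_force': array([ 0.26821213, -0.16423812,  0.39972942]), 'torque': array([ 0.02810917,  0.03418704, -0.01257326]), 'opening': 1.00278399951375} ['color', 'range_z', 'fx', 'fy', 'cx', 'cy', 'world_to_cam', 'W'] [[ 2.0000e-02  9.9000e-01 -1.3000e-01  4.1472e+02]
 [-1.0000e+00  2.0000e-02  1.0000e-02 -6.9730e+01]
 [ 1.0000e-02  1.3000e-01  9.9000e-01  1.3251e+03]
 [ 0.0000e+00  0.0000e+00  0.0000e+00  1.0000e+00]]
```

View pics/a.png

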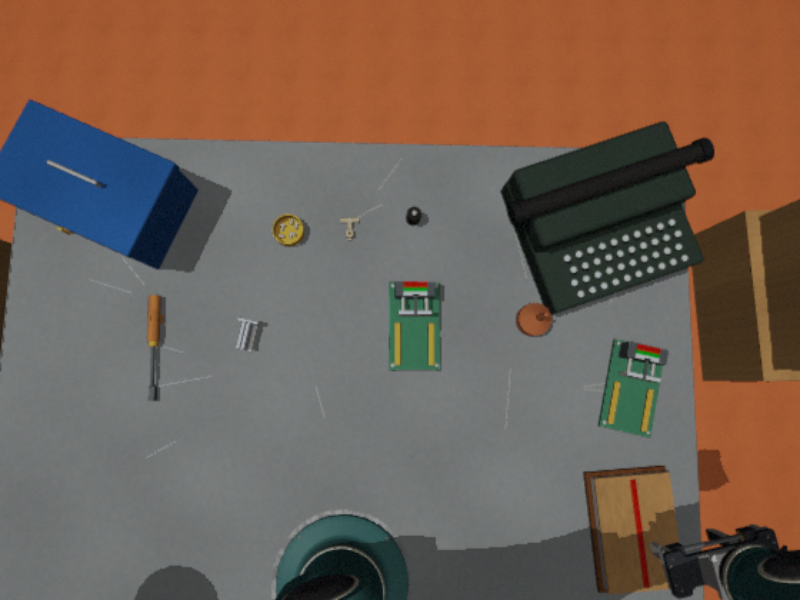

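View pics/b.png

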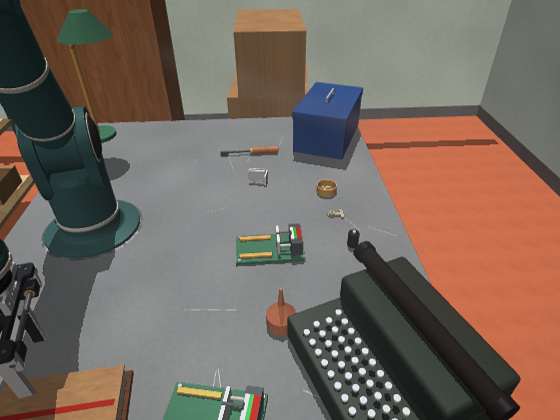

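The top view shows the guide at about (247,334) and two jigs at (415,325) and (632,388). The central jig is nearer the base. Next I'll measure from the depth.

```bash
python3 - <<'E'
from h import *
d=np.load('s.npz');P=d['tp'];C=d['tc']
hsv=cv2.cvtColor(C,cv2.COLOR_RGB2HSV)
s=0.7
def box(x0,y0,x1,y1):
    m=np.zeros((420,560),bool); m[int(y0*s):int(y1*s),int(x0*s):int(x1*s)]=1; return m
g=(hsv[...,0]>60)&(hsv[...,0]<90)&(hsv[...,1]>100)
br=(hsv[...,0]>18)&(hsv[...,0]<32)&(hsv[...,1]>120)
for nm,b in(('c',box(380,270,450,380)),('r',box(590,330,675,445))):
    m=b&g; Q=P[m]; Q=Q[(Q[:,2]<25)]
    r=cv2.minAreaRect(Q[:,:2].astype(np.float32)); print(nm,'bed',r,np.nanmedian(Q[:,2]))
    n,l,st,ce=cv2.connectedComponentsWithStats((b&br).astype(np.uint8))
    for i in range(1,n):
        if st[i,4]>20:
            Q=P[l==i]; print('cheek',Q.mean(0).round(1),cv2.minAreaRect(Q[:,:2].astype(np.float32)))
b=box(225,305,275,360); m=b&(P[...,2]>8)
Q=P[m]; print('guide',len(Q),np.nanpercentile(Q,[2,50,98],axis=0).round(1)); 
print(cv2.minAreaRect(Q[:,:2].astype(np.float32)))
for lo,hi in((8,25),(25,41),(41,60)):
    q=Q[(Q[:,2]>lo)&(Q[:,2]<hi)]; print(lo,len(q),q.mean(0).round(1),cv2.minAreaRect(q[:,:2].astype(np.float32)) if len(q)>3 else '')
Z=np.nan_to_num(P[...,2]); 
for nm,bb in(('tin',(265,210,310,250)),('roll',(400,200,430,230)),('can',(510,295,560,340)),('rocker',(335,210,365,245)),('iron',(140,290,170,405))):
    q=P[box(*bb)&(Z>5)]; print(nm,q.mean(0).round(0),q[:,2].max().round(0))
crop=C[int(270*s):int(380*s),int(220*s):int(460*s),::-1]; cv2.imwrite('pics/c.png',cv2.resize(crop,None,fx=4.7,fy=4.7,interpolation=cv2.INTER_CUBIC))
E
```

```text
c bed ((533.7410888671875, -143.64559936523438), (186.65826416015625, 105.41835021972656), 0.9555844664573669) 11.291496503978692
cheek [nan nan nan] ((493.3215026855469, -108.1480712890625), (88.71166229248047, 11.984532356262207), 6.7067646980285645)
cheek [ 493.9 -178.6   19. ] ((494.4160461425781, -178.57293701171875), (88.95771789550781, 10.063821792602539), 0.4969714283943176)
r bed ((408.41766357421875, -610.2982177734375), (113.61209869384766, 184.3687286376953), 77.83499908447266) 11.592038252084649
cheek [nan nan nan] ((378.12823486328125, -566.6467895507812), (11.86491584777832, 90.25566101074219), 70.4690933227539)
cheek [ 361.5 -636.3   19.7] ((362.2174377441406, -636.7311401367188), (14.3668851852417, 87.21137237548828), 78.54115295410156)
guide 192 [[475.  191.8   9.7]
 [507.8 214.9  43.8]
 [538.7 229.8  51.2]]
((506.2516174316406, 217.55104064941406), (44.117733001708984, 63.77239990234375), 78.57616424560547)
8 28 [506.9 208.4  16.8] ((503.0516052246094, 210.7576904296875), (37.458824157714844, 59.53341293334961), 85.9282455444336)
25 53 [518.4 211.1  34.3] ((512.4699096679688, 205.75125122070312), (65.2451400756836, 39.68494415283203), 15.300622940063477)
41 111 [503.4 218.   46.6] ((504.61090087890625, 218.10733032226562), (17.323627471923828, 59.827301025390625), 79.25900268554688)
tin [739. 139.  16.] 34.0
roll [ 770. -137.   38.] 55.0
can [ 557. -400.   49.] 120.0
rocker [750.   3.  10.] 20.0
iron [497. 415.  19.] 31.0
```

View pics/c.png

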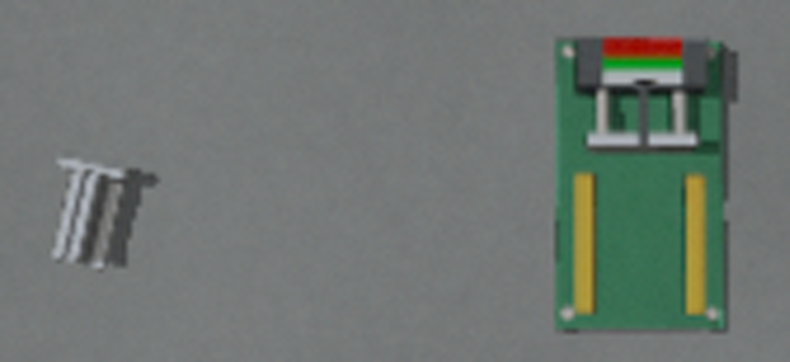

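>>> send_rows(motion=[0.0285,0.0358,0,0,0,-0.0213,-1,0.0285,0.0358,0,0,0,-0.0213,-1,0.0285,0.0358,0,0,0,-0.0213,-1,0.0285,0.0358,0,0,0,-0.0213,-1,0.0285,0.0358,0,0,0,-0.0213,-1,0.0285,0.0358,0,0,0,-0.0213,-1,0.0285,0.0358,0,0,0,-0.0213,-1,0.0285,0.0358,0,0,0,-0.0213,-1,0.0285,0.0358,0,0,0,-0.0213,-1,0.0285,0.0358,0,0,0,-0.0213,-1,0.0077,0.0467,0,0,0,-0.0213,-1,0.0077,0.0467,0,0,0,-0.0213,-1,0.0077,0.0467,0,0,0,-0.0213,-1,0.0077,0.0467,0,0,0,-0.0213,-1,0.0077,0.0467,0,0,0,-0.0213,-1,0.0077,0.0467,0,0,0,-0.0213,-1,0.0077,0.0467,0,0,0,-0.0213,-1,0.0077,0.0467,0,0,0,-0.0213,-1,0.0077,0.0467,0,0,0,-0.0213,-1,0.0077,0.0467,0,0,0,-0.0213,-1], force=15)

```text
t: 2.6
position: [506.8, 218.4, 230.3]
orientation: [[0.981, -0.192, -0.0], [-0.192, -0.981, -0.0], [-0.0, 0.0, -1.0]]
ft_force: [0.3, -1.0, -0.1]
opening: 0.998
```

>>> send_rows(motion=[0,0,0,0,0,0,-1,0,0,0,0,0,0,-1])

```text
t: 2.85
position: [506.7, 216.5, 230.1]
orientation: [[0.982, -0.191, -0.001], [-0.191, -0.982, -0.0], [-0.001, 0.0, -1.0]]
ft_force: [-0.0, -0.7, 0.3]
opening: 1.0
```

```bash
python3 - <<'E'
from h import *
c=shot('wrist','d.png');P=cloud(c);Z=np.nan_to_num(P[...,2])
o=status.get_obs();print(o['t'],o['position'],o['orientation'].round(3),o['joint_positions'],o['ft_force'])
near=np.hypot(P[...,0]-507,P[...,1]-217)<60
for lo,hi in((12,60),(41,60),(32,39)):
    m=near&(Z>lo)&(Z<hi); q=P[m]
    print(lo,len(q),q.mean(0).round(1),cv2.minAreaRect(q[:,:2].astype(np.float32)))
E
```

```text
2.9 [506.79482184 216.00976186 230.19838604] [[ 0.981 -0.192 -0.   ]
 [-0.192 -0.981 -0.001]
 [-0.     0.001 -1.   ]] [-0.01839529  0.32964143 -0.53816179  1.78568591  0.18970159  1.07836851
 -2.3870426 ] [0.49060071 0.2822706  0.34886966]
12 1306 [514.2 216.8  42.8] ((507.8291931152344, 218.07028198242188), (42.86130142211914, 64.76522064208984), 78.66184997558594)
41 937 [505.3 218.5  47. ] ((504.5403747558594, 218.8199462890625), (14.998092651367188, 57.978355407714844), 79.17496490478516)
32 280 [535.9 212.6  34.9] ((535.6251831054688, 212.6593475341797), (42.527774810791016, 6.177709102630615), 78.89594268798828)
```

View pics/d.png

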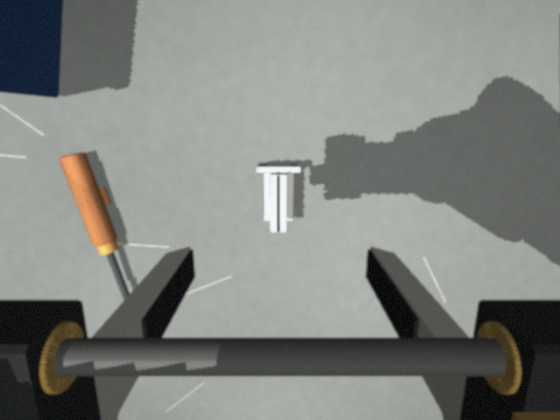

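The guide sits at yaw −11.1°, matching the tool, with its web centre at (504.5, 218.8). I'll descend onto it.

>>> send_rows(motion=[-0.0022,0.0025,-0.03,0,0,0,-1,0,0,-0.03,0,0,0,-1,0,0,-0.03,0,0,0,-1,0,0,-0.03,0,0,0,-1,0,0,-0.03,0,0,0,-1,0,0,-0.02,0,0,0,-1,0,0,-0.014,0,0,0,-1,0,0,-0.01,0,0,0,-1,0,0,0,0,0,0,-1,0,0,0,0,0,0,-1], force=16)

```text
t: 4.15
position: [504.9, 219.7, 37.0]
orientation: [[0.982, -0.191, 0.001], [-0.191, -0.982, 0.0], [0.001, -0.0, -1.0]]
ft_force: [-0.5, -0.2, -0.5]
opening: 0.999
```

>>> send_rows(motion=[0,0,0,0,0,0,1,0,0,0,0,0,0,1,0,0,0,0,0,0,1,0,0,0,0,0,0,1,0,0,0,0,0,0,1,0,0,0,0,0,0,1,0,0,0,0,0,0,1,0,0,0,0,0,0,1], force=16)

```text
t: 5.15
position: [504.6, 219.6, 36.4]
orientation: [[0.982, -0.191, -0.0], [-0.191, -0.982, 0.0], [-0.0, -0.0, -1.0]]
ft_force: [0.2, 0.1, -0.2]
opening: 0.185
```

>>> send_rows(motion=[0,0,0,0,0,0,1,0,0,0,0,0,0,1,0,0,0,0,0,0,1,0,0,0,0,0,0,1])

```text
t: 5.65
position: [504.6, 219.5, 36.4]
orientation: [[0.982, -0.191, -0.0], [-0.191, -0.982, 0.0], [-0.0, -0.0, -1.0]]
ft_force: [0.2, -0.9, -0.6]
opening: 0.169
```

>>> send_rows(motion=[0,0,0.01,0,0,0,1,0,0,0.015,0,0,0,1,0,0,0.025,0,0,0,1,0,0,0.03,0,0,0,1,0,0,0.03,0,0,0,1,0,0,0.02,0,0,0,1,0,0,0.01,0,0,0,1,0,0,0,0,0,0,1,0,0,0,0,0,0,1])

```text
t: 6.78
position: [504.2, 219.3, 175.8]
orientation: [[0.982, -0.191, -0.001], [-0.191, -0.982, -0.0], [-0.001, 0.0, -1.0]]
ft_force: [-0.6, -0.2, -2.4]
opening: 0.17
```

>>> send_rows(motion=[-0.0004,-0.018,0,0,0,0.0206,1,-0.0004,-0.033,0,0,0,0.0206,1,-0.0004,-0.04,0,0,0,0.0206,1,-0.0004,-0.044,0,0,0,0.0206,1,-0.0004,-0.046,0,0,0,0.0206,1,-0.0004,-0.046,0,0,0,0.0206,1,-0.0004,-0.044,0,0,0,0.0206,1,-0.0004,-0.04,0,0,0,0.0206,1,-0.0004,-0.033,0,0,0,0.0206,1,-0.0004,-0.018,0,0,0,0.0206,1,0,0,0,0,0,0,1,0,0,0,0,0,0,1])

```text
t: 8.28
position: [500.5, -141.5, 176.0]
orientation: [[1.0, 0.014, -0.001], [0.014, -1.0, 0.001], [-0.001, -0.001, -1.0]]
ft_force: [-0.5, 0.8, -2.2]
opening: 0.171
```

```bash
python3 - <<'E'
from h import *
c=shot('wrist','e.png');P=cloud(c);Z=np.nan_to_num(P[...,2]);C=c['color']
o=status.get_obs();print(o['t'],o['position'],o['orientation'].round(4),o['joint_positions'].round(2),o['ft_force'])
hsv=cv2.cvtColor(C,cv2.COLOR_RGB2HSV)
br=(hsv[...,0]>18)&(hsv[...,0]<32)&(hsv[...,1]>110)&(Z>16)&(Z<24)
n,l,st,ce=cv2.connectedComponentsWithStats(br.astype(np.uint8))
f=lambda q:(q.mean(0).round(1),q.min(0).round(1),q.max(0).round(1),cv2.minAreaRect(q[:,:2].astype(np.float32)))
for i in range(1,n):
    if st[i,4]>60: print('cheek',st[i,4],*f(P[l==i]))
inj=(abs(P[...,1]+143)<60)&(P[...,0]>530)&(P[...,0]<640)
g=(hsv[...,0]>60)&(hsv[...,0]<90)&(hsv[...,1]>100)&(abs(P[...,1]+143)<70)&(Z<18)&(Z>5)
print('bed',np.median(P[g][:,2]),*f(P[g]))
m=inj&(Z>55)&(Z<63)&(P[...,0]<575); n,l,st,ce=cv2.connectedComponentsWithStats(m.astype(np.uint8))
for i in range(1,n):
    if st[i,4]>30:print('fence',st[i,4],*f(P[l==i]))
E
```

```text
8.325 [ 500.57498172 -141.34120306  176.16248555] [[ 9.999e-01  1.470e-02 -5.000e-04]
 [ 1.470e-02 -9.999e-01  6.000e-04]
 [-5.000e-04 -6.000e-04 -1.000e+00]] [ 0.58  0.32 -0.43  1.91  0.16  0.94 -1.48] [ 0.24504532  0.37510665 -1.85024251]
cheek 408 [ 521.8 -106.1   18.9] [ 499.6 -111.6   16.2] [ 538.6 -100.1   21.1] ((519.0960693359375, -105.94960021972656), (38.9461784362793, 11.457060813903809), 0.7386319637298584)
cheek 132 [ 534.6 -176.9   18.9] [ 518.2 -183.5   16.9] [ 539.8 -171.5   20.5] ((529.08251953125, -177.57371520996094), (21.3399715423584, 11.815528869628906), 1.9563947916030884)
cheek 318 [ 467.5 -106.5   19. ] [ 449.9 -112.6   16.5] [ 480.3 -100.7   20.9] ((465.14111328125, -106.7886962890625), (30.247665405273438, 11.430900573730469), 1.9026274681091309)
cheek 129 [ 460.  -179.4   19. ] [ 451.2 -184.2   17.2] [ 468.7 -173.1   20.6] ((460.0865173339844, -178.71481323242188), (18.01803207397461, 10.428483009338379), 4.2104878425598145)
bed 10.99642669882482 [ 543.6 -142.    11. ] [ 442.8 -195.8    8.1] [628.  -87.6  14. ] ((534.650390625, -142.03196716308594), (185.07876586914062, 106.73493957519531), 0.9201756715774536)
fence 1153 [ 560.  -141.1   59.4] [ 554.5 -176.1   55.5] [ 574.9 -106.4   63. ] ((564.6740112304688, -141.13821411132812), (20.318862915039062, 69.69530487060547), 0.8273233771324158)
```

View pics/e.png

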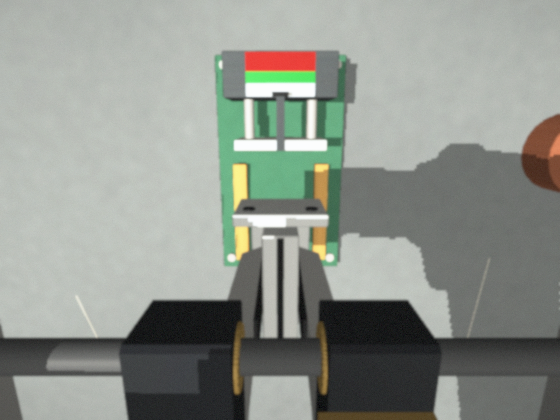

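The jig's yaw is 0.0147 rad, its centre line is at y≈−142, and the fence face is at x≈554.3. The guide hangs squarely behind it with a gap of about 18.7 mm, so I'll lower it.

>>> send_rows(motion=[0,-0.0008,-0.02,0,0,0,1,0,0,-0.025,0,0,0,1,0,0,-0.025,0,0,0,1,0,0,-0.02,0,0,0,1,0,0,-0.015,0,0,0,1,0,0,-0.01,0,0,0,1,0,0,-0.006,0,0,0,1,0,0,-0.003,0,0,0,1,0,0,-0.001,0,0,0,1,0,0,0,0,0,0,1,0,0,0,0,0,0,1,0,0,0,0,0,0,1])

```text
t: 9.82
position: [500.7, -143.3, 51.6]
orientation: [[1.0, 0.014, 0.0], [0.014, -1.0, -0.0], [0.0, 0.0, -1.0]]
ft_force: [1.0, 1.0, -2.5]
opening: 0.169
```

>>> send_rows(motion=[0,0,-0.0005,0,0,0,1,0,0,-0.0005,0,0,0,1,0,0,0,0,0,0,1])

```text
t: 10.2
position: [500.6, -143.2, 50.4]
orientation: [[1.0, 0.014, -0.0], [0.014, -1.0, 0.0], [-0.0, -0.0, -1.0]]
ft_force: [-0.7, -0.1, -2.5]
opening: 0.171
```

>>> send_rows(motion=[0,0,-0.0005,0,0,0,1,0,0,0,0,0,0,1,0,0,0,0,0,0,1])

```text
t: 10.58
position: [500.6, -143.3, 49.9]
orientation: [[1.0, 0.014, -0.0], [0.014, -1.0, 0.0], [-0.0, -0.0, -1.0]]
ft_force: [0.5, -0.1, -2.2]
opening: 0.168
```

>>> send_rows(motion=[0,0.0009,-0.0005,0,0,0,1,0,0,-0.0005,0,0,0,1,0,0,0,0,0,0,1,0,0,0,0,0,0,1])

```text
t: 11.08
position: [500.6, -142.4, 48.9]
orientation: [[1.0, 0.014, -0.0], [0.014, -1.0, 0.0], [-0.0, -0.0, -1.0]]
ft_force: [0.1, -0.3, -2.6]
opening: 0.166
```

>>> send_rows(motion=[0,0,-0.0005,0,0,0,1,0,0,0,0,0,0,1,0,0,0,0,0,0,1])

```text
t: 11.45
position: [500.6, -142.4, 48.4]
orientation: [[1.0, 0.014, -0.0], [0.014, -1.0, 0.0], [-0.0, -0.0, -1.0]]
ft_force: [-0.7, 0.0, -1.1]
opening: 0.172
```

>>> send_rows(motion=[0,0,-0.0003,0,0,0,1,0,0,0,0,0,0,1,0,0,0,0,0,0,1])

```text
t: 11.82
position: [500.6, -142.4, 48.4]
orientation: [[1.0, 0.014, -0.0], [0.014, -1.0, -0.0], [-0.0, 0.0, -1.0]]
ft_force: [-2.8, 1.2, 6.5]
opening: 0.172
```

>>> send_rows(motion=[0,0,0.0002,0,0,0,1,0.002,0,0,0,0,0,1,0.004,0.0001,0,0,0,0,1,0.004,0,0,0,0,0,1,0.004,0.0001,0,0,0,0,1,0.002,0,0,0,0,0,1,0,0,0,0,0,0,1,0,0,0,0,0,0,1])

```text
t: 12.82
position: [516.9, -142.2, 48.4]
orientation: [[1.0, 0.014, 0.0], [0.014, -1.0, 0.0], [0.0, -0.0, -1.0]]
ft_force: [-0.9, 0.0, 3.0]
opening: 0.168
```

>>> send_rows(motion=[0.001,0,0,0,0,0,1,0.001,0,0,0,0,0,1,0.001,0,0,0,0,0,1,0.001,0,0,0,0,0,1,0,0,0,0,0,0,1,0,0,0,0,0,0,1])

```text
t: 13.58
position: [520.3, -142.2, 48.4]
orientation: [[1.0, 0.014, -0.001], [0.014, -1.0, -0.0], [-0.001, 0.0, -1.0]]
ft_force: [-4.5, -0.7, 7.4]
opening: 0.165
```

>>> send_rows(motion=[0.001,0,0,0,0,0,1,0.001,0,0,0,0,0,1,0.001,0,0,0,0,0,1,0,0,0,0,0,0,1,0,0,0,0,0,0,1])

```text
t: 14.2
position: [522.8, -142.3, 48.4]
orientation: [[1.0, 0.014, -0.002], [0.014, -1.0, -0.0], [-0.002, 0.0, -1.0]]
ft_force: [-9.8, 0.7, 13.0]
opening: 0.169
```

```bash
python3 - <<'E'
from h import *
o=status.get_obs();print(o['t'],o['position'],o['ft_force'],o['torque'])
c=shot('wrist','f.png');P=cloud(c);Z=np.nan_to_num(P[...,2])
m=(abs(P[...,1]+141)<33)&(abs(P[...,1]+141)>14)&(Z>57)&(Z<62)&(P[...,0]<590)&(P[...,0]>540)
print('fence x',np.percentile(P[m][:,0],[2,50,98]),m.sum())
cv2.imwrite('pics/f.png',cv2.resize(c['color'][:260,130:430,::-1],None,fx=2.3,fy=2.3))
E
```

```text
14.2 [ 522.83354193 -142.25047608   48.36865569] [-9.78018158  0.72335895 12.95983442] [0.08317564 1.99998742 0.13877921]
fence x [557.27691078 561.63668897 565.59666284] 1714
```

View pics/f.png

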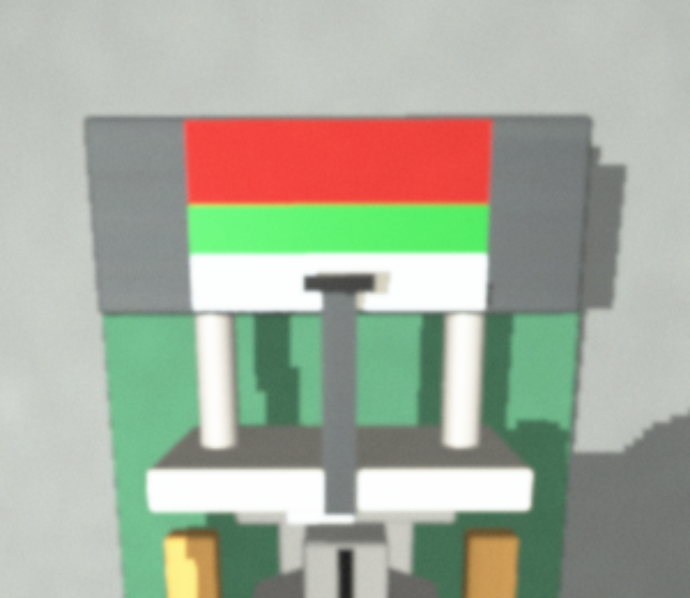

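The pointer tip is still in the white, at about y=283 with the green running from 204 to 253, so the fence has moved roughly 2 mm. Bed friction takes part of the push, so I'll ease the downward load and keep pushing.

>>> send_rows(motion=[0,0,0.0002,0,0,0,1,0,0,0.0002,0,0,0,1,0.001,0,0,0,0,0,1,0.001,0,0,0,0,0,1,0.001,0,0,0,0,0,1,0,0,0,0,0,0,1,0,0,0,0,0,0,1])

```text
t: 15.12
position: [525.6, -142.2, 48.4]
orientation: [[1.0, 0.014, -0.002], [0.014, -1.0, 0.0], [-0.002, -0.0, -1.0]]
ft_force: [-9.6, 0.0, 6.9]
opening: 0.171
```

```bash
cat > m.py <<'E'
from h import *
o=status.get_obs();print(o['t'],o['position'].round(2),o['ft_force'].round(2),o['torque'].round(2),o['orientation'][:,2].round(4))
c=shot('wrist');P=cloud(c);Z=np.nan_to_num(P[...,2]);C=c['color'].astype(int)
m=(abs(P[...,1]+141)<33)&(abs(P[...,1]+141)>16)&(Z>58.2)&(Z<61)&(P[...,0]<600)&(P[...,0]>540)
print('fence x',np.percentile(P[m][:,0],[5,50,95]).round(2),m.sum())
hsv=cv2.cvtColor(c['color'],cv2.COLOR_RGB2HSV)
g=(hsv[...,0]>50)&(hsv[...,0]<70)&(hsv[...,1]>120)&(hsv[...,2]>180); r,cc=np.where(g); 
d=(C.max(2)<75); d[:40]=0; d[170:]=0; d[:,:240]=0; d[:,310:]=0
print('green rows',np.percentile(r,[1,99]) if len(r) else None,'cols',cc.min(),cc.max())
w=slice(cc.min()+4,cc.max()-4); S=d[:r.max()+14,w]; S=S&(Z[:r.max()+14,w]>61); rr=np.where(S)[0]; print('tip rows',np.percentile(rr,[1,50,99]) if len(rr) else None,len(rr))
t=(Z>61)&(Z<68)&(P[...,0]>570)&(abs(P[...,1]+141)<10); print('pointer xmax',np.percentile(P[t][:,0],[98,99.5]).round(2), 'green x',np.percentile(P[g][:,0],[1,99]).round(2))
# web top pitch / flange
E
python3 m.py
```

```text
15.125 [ 525.56 -142.2    48.44] [-9.64  0.05  6.93] [-0.05  1.87  0.1 ] [-2.3e-03  1.0e-04 -1.0e+00]
fence x [560.7  565.51 598.56] 1772
green rows [ 97. 116.] cols 213 341
tip rows [122. 124. 126.] 54
pointer xmax [601.58 601.68] green x [nan nan]
```

```bash
cat > m2.py <<'E'
from h import *
def ray(c,W,v,u,z):
    d=W[:3,:3]@np.array([(u-c['cx'])/c['fx'],-(v-c['cy'])/c['fy'],-1]); t=(z-W[2,3])/d[2]; return (W[:3,3]+t*d)
def cols(C,uc):
    # edges along centre-side column bands: green band, tip
    hsv=cv2.cvtColor(C,cv2.COLOR_RGB2HSV)
    g=(hsv[...,0]>50)&(hsv[...,0]<70)&(hsv[...,1]>120)&(hsv[...,2]>150)
    g[130:]=0; r,cc=np.where(g); return np.percentile(r,1),np.percentile(r,99),cc.min(),cc.max()
def run(C,c,W,tag):
    a,b,l,h=cols(C,0); u=(l+h)/2
    print(tag,'green x',ray(c,W,b+.5,u,58)[0].round(2),ray(c,W,a-.5,u,58)[0].round(2),end=' ')
    G=C.astype(int).max(2)[:, int(u)-6:int(u)+7].mean(1); i=int(a)-3; seg=G[i:int(b)+25]; 
    k=np.where(seg<110)[0]; v=i+k[0]; print('tip front row',v,'x',ray(c,W,v-.5,u,64)[0].round(2))
if __name__=='__main__':
    c=shot('wrist'); run(c['color'],c,c['W'],'now')
    cv2.imwrite('pics/now.png',c['color'][:,:,::-1])
    T=np.eye(4);T[:3,:3]=[[.9999,.0147,-.0005],[.0147,-.9999,.0006],[-.0005,-.0006,-1]];T[:3,3]=[500.57,-141.34,176.16]
    run(np.ascontiguousarray(cv2.imread('pics/e.png')[:,:,::-1]),c,T@np.array(c['tool_from_camera']),'rest')
    P=cloud(c);Z=np.nan_to_num(P[...,2]); o=status.get_obs()
    print('cam pos',c['W'][:3,3].round(1),o['position'].round(2),o['ft_force'].round(2))
E
python3 m2.py
```

```text
now green x 602.59 610.03 tip front row 121 x 601.1
rest green x 603.21 609.95 tip front row 93 x 595.25
cam pos [ 601.5 -141.9  201.6] [ 525.55 -142.23   48.44] [-8.59  0.11  6.06]
```

>>> send_rows(motion=[0.001,0,0.0001,0,0,0,1,0.001,0,0.0001,0,0,0,1,0.001,0,0.0001,0,0,0,1,0.001,0,0,0,0,0,1,0.0005,0,0,0,0,0,1,0,0,0,0,0,0,1,0,0,0,0,0,0,1,0,0,0,0,0,0,1])

```text
t: 16.23
position: [529.4, -142.2, 48.5]
orientation: [[1.0, 0.014, -0.004], [0.014, -1.0, 0.0], [-0.004, -0.0, -1.0]]
ft_force: [-12.1, 0.6, 8.4]
opening: 0.17
```

```bash
python3 m2.py; python3 m.py; python3 -c "
import cv2;a=cv2.imread('pics/now.png');cv2.imwrite('pics/g.png',cv2.resize(a[:300,130:430],None,fx=2,fy=2))"
```

```text
now green x 602.6 610.15 tip front row 121 x 604.91
rest green x 603.21 609.96 tip front row 93 x 595.25
cam pos [ 605.5 -141.9  201.5] [ 529.28 -142.17   48.46] [-12.08  -0.04   7.72]
16.275 [ 529.28 -142.17   48.46] [-12.08  -0.04   7.72] [0.12 2.75 0.08] [-3.9e-03  2.0e-04 -1.0e+00]
fence x [564.3  569.03 598.57] 1779
green rows [107. 126.] cols 213 341
tip rows [122. 123. 126.] 52
pointer xmax [605.33 605.43] green x [nan nan]
```

View pics/g.png

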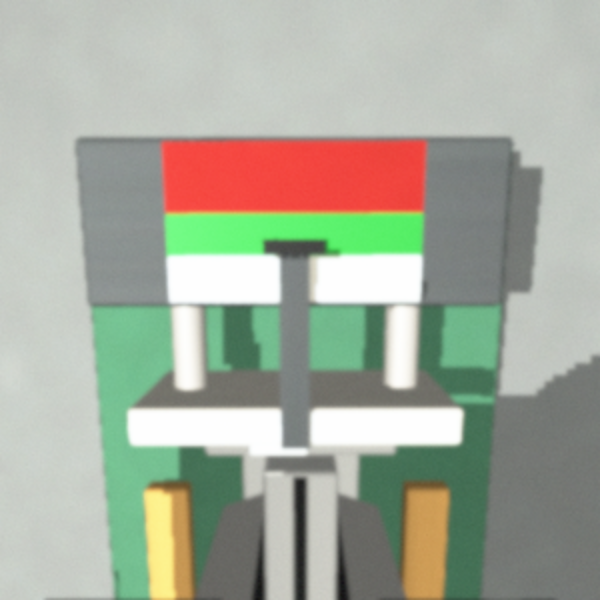

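The tip has entered the green but still looks short of the middle. I'll unload the bed a little so that Fx reads the spring force directly.

>>> send_rows(motion=[0,0,0.0002,0,0,0,1,0,0,0.0002,0,0,0,1,0,0,0,0,0,0,1,0,0,0,0,0,0,1])

```text
t: 16.82
position: [529.3, -142.2, 48.5]
orientation: [[1.0, 0.014, -0.004], [0.014, -1.0, 0.0], [-0.004, -0.0, -1.0]]
ft_force: [-9.3, 0.0, -0.9]
opening: 0.169
```

```bash
python3 - <<'E'
from h import *
F=[]
for i in range(8): shot('wrist'); F.append(status.get_obs()['ft_force'])
print(np.mean(F,0).round(2),np.std(F,0).round(2)); 
E
python3 m2.py
```

```text
[-9.29 -0.21 -0.56] [0.54 0.61 0.44]
now green x 602.91 610.07 tip front row 121 x 604.84
rest green x 603.21 609.96 tip front row 93 x 595.25
cam pos [ 605.4 -141.9  201.6] [ 529.27 -142.12   48.5 ] [-9.96  0.8  -0.69]
```

With the bed nearly unloaded, Fx is about 9.3 N. I'll add about 0.9 mm, then hold.

>>> send_rows(motion=[0.0005,0,0,0,0,0,1,0.0004,0,0,0,0,0,1,0,0,0,0,0,0,1,0,0,0,0,0,0,1,0,0,0,0,0,0,1,0,0,0,0,0,0,1,0,0,0,0,0,0,1,0,0,0,0,0,0,1,0,0,0,0,0,0,1,0,0,0,0,0,0,1,0,0,0,0,0,0,1,0,0,0,0,0,0,1,0,0,0,0,0,0,1,0,0,0,0,0,0,1,0,0,0,0,0,0,1,0,0,0,0,0,0,1,0,0,0,0,0,0,1,0,0,0,0,0,0,1,0,0,0,0,0,0,1,0,0,0,0,0,0,1])

```text
t: 19.77
position: [530.0, -142.1, 48.5]
orientation: [[1.0, 0.014, -0.004], [0.014, -1.0, 0.0], [-0.004, -0.001, -1.0]]
ft_force: [-11.4, -0.1, 1.4]
opening: 0.166
```

>>> send_rows(motion=[0,0,0,0,0,0,1,0,0,0,0,0,0,1,0,0,0,0,0,0,1,0,0,0,0,0,0,1,0,0,0,0,0,0,1,0,0,0,0,0,0,1,0,0,0,0,0,0,1,0,0,0,0,0,0,1,0,0,0,0,0,0,1,0,0,0,0,0,0,1,0,0,0,0,0,0,1,0,0,0,0,0,0,1,0,0,0,0,0,0,1,0,0,0,0,0,0,1,0,0,0,0,0,0,1,0,0,0,0,0,0,1])

```text
t: 21.78
position: [530.0, -142.1, 48.5]
orientation: [[1.0, 0.014, -0.004], [0.014, -1.0, 0.0], [-0.004, -0.001, -1.0]]
ft_force: [-11.0, -1.1, 1.3]
opening: 0.171
```

```bash
python3 - <<'E'
from h import *
F=[]
for i in range(8): c=shot('wrist'); F.append(status.get_obs()['ft_force'])
print(np.mean(F,0).round(2),np.std(F,0).round(2)); P=cloud(c);Z=np.nan_to_num(P[...,2])
x,y=529,-142
m=(abs(P[...,1]-y)<24)&(P[...,0]>490)&(P[...,0]<562)&(Z>54); q=P[m]
if len(q)>20:
    A=np.c_[q[:,:2],np.ones(len(q))]; print('web top',len(q),q.mean(0).round(1),np.linalg.lstsq(A,q[:,2],rcond=None)[0].round(3))
s=shot('side');t=shot('top')
im=cv2.resize(s['color'][200:290,210:330,::-1],None,fx=6,fy=6,interpolation=cv2.INTER_CUBIC); cv2.imwrite('pics/s.png',im)
P0=np.load('s.npz')['tp'];P=cloud(t);Z=np.nan_to_num(P[...,2])
for nm,bb in(('tin',(265,210,310,250)),('roll',(400,200,430,230)),('can',(510,295,560,340)),('rocker',(335,210,365,245)),('iron',(140,290,170,405))):
    a=slice(int(bb[1]*.7),int(bb[3]*.7)),slice(int(bb[0]*.7),int(bb[2]*.7)); f=lambda P:np.nanmean(P[a][np.nan_to_num(P[a][...,2])>5],0)
    print(nm,(f(P)-f(P0)).round(1))
E
python3 m2.py
```

```text
[-11.16   0.25   1.63] [0.54 0.36 0.52]
web top 21409 [ 548.7 -142.   116.8] [ 2.190000e+00  5.400000e-02 -1.077448e+03]
tin [-0.2 -1.5 -0.4]
roll [-0.1 -0.3 -1.4]
can [ 0.1 -0.3  0.3]
rocker [-0.8 -0.  -0.4]
iron [-0.7  0.3 -0.1]
now green x 602.88 610.06 tip front row 121 x 605.58
rest green x 603.21 609.96 tip front row 93 x 595.25
cam pos [ 606.2 -141.9  201.5] [ 530.02 -142.11   48.53] [-11.04   0.46   1.13]
```

View pics/s.png

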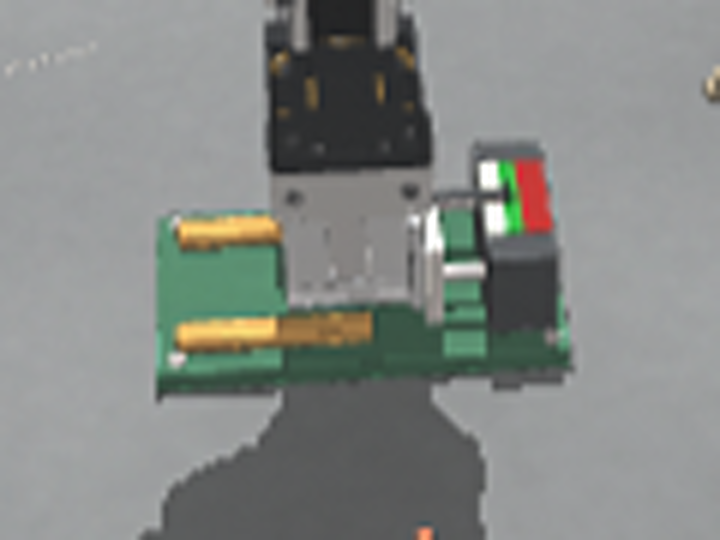

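The side view shows the flange flat on the fence and the pointer tip over the green. The push held steady for more than 4 s, so I'm handing in.

```bash
python3 -c "
from station import ticket;print(ticket.sign_off())"
```

```text
the job is handed in; nothing more can be done
None
```

I gripped the guide across its web with 16 N, set it on the bed of the jig nearest the base, and pressed its flange against the fence. I held the push steady for over 4 s and handed in at about 22 s, still gripping and pressing. The sign-off returned no verdict.

**Push:** the wrist read about 11.2 N in the last check, including a little friction from the bed. I put the spring push at roughly 10 N.

**Pointer:** the tip's front edge was in the green at x ≈ 605.6, with the green measured from 602.9 to 610.1, so it was about 1 mm short of the middle. The fence travel came out at 10.3–10.7 mm from the vision and flange position. The wrist force suggests about 10 mm. The middle of the black tip sits about 1.3 mm further back, which would suggest about 8 mm. All of these are inside the 6–14 N band.

**Alignment:** the tool yaw matched the jig's within about 0.001 rad, and the tool pitch was 0.004 rad. The guide was within about 1 mm of the jig's centre line.

**Bystanders:** the top camera showed none of the other things had moved by more than 2 mm, which is within measuring noise.

**Failed check:** a depth fit meant to measure the tilt of the web's top was useless because it picked up the gripper. Seating therefore rests on the tool pose, the bed contact force and the side picture.

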